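Make up two microscopy practical kits from the prep stock

ROBOT

A 6-joint arm with a two-finger parallel gripper is mounted at the origin on a cart in front of the work surface, level with it; the furniture and walls round the work are solid. World frame = base frame: x ahead of the robot, y to its left, z up, the work surface at z = 0. Lengths are in m, angles in rad, forces in N, time in s.
With the tool pointing down it reaches from about 0.375 to 0.975 m from the base axis. Payload 3.8 kg.
Tool frame: the origin (TCP) lies where the fingers leave the gripper's body, on its centre line; the fingertips stand 73 mm ahead of it and the grasp point (between the pads) lies 54 mm ahead of it (nose_length is the distance from the TCP to the fingertips, in m); z points along the fingers, y is the line along which they close (so a half turn about z gives the same grasp; the last joint's range is limited). The gripper opens to 85 mm and grips with 20 to 120 N. Pads are 22 mm wide; open, the fingers measure 114 mm over their backs; the gripper's body (76 mm by 85 mm) begins 54 mm behind the grasp point. The pads swing forward as they close: fully open they stand 13 mm farther back than shut.
Start: joints at [1.256, 0.264, 1.604, -0, 1.274, -0.037], TCP at [0.185, 0.649, 0.304] pointing down, gripper open.
Joint ranges: [-2.63, 2.63], [-0.94, 2.18], [0.31, 2.57], [-1.31, 4.45], [0, 2.66], [-2.55, 2.55]. Speed limits (rad/s): [2.57, 2.57, 3.14, 3.14, 3.14, 3.14].

INTERFACE

Orientations are given as a rotation vector (axis times angle).
In Python, from workcell import read_state, read_camera, calibration, finish_job, look_for, cut_out, tip_of, nose_length gives the robot as it stands.
- The arm moves only by the tool step_arm, never from a script. Its argument "targets" is a list of rows, each a list of 3 entries, a list of its own where there are three numbers: the turn, a rotation vector about the tool's x, y, z in rad, then the shift along the tool's x, y, z in mm, then the finger opening in mm, from 0 to 85.4. In form: [[[ax, ay, az], [x, y, z], grip], ...]. A call has 1 to 5 rows; each row shifts and turns the commanded pose from where the row before left it, along the tool's axes as they then stand; what a row does not reach is not made up. A row lasts 1/12 s, in which the tool goes at most 41.7 mm and 7.16 degrees, less where a joint would pass 70% of its speed; a pose out of reach is approached as far as the arm can. A call with a gripper value outside its range is refused whole. The fingers move at their own pace and stop on an object; "grip_force" is the grip in N (left out, the last holds). Time passes only in rows, so rows that do not move let the fingers close. It gives the time, the measured TCP pose, the force, the opening and the grip force at its end, in the units of the state.
- read_state(): the state, without advancing time (a new reading comes with each control period).
- read_camera(name): name is "side" or "top" or "wrist"; returns the picture (420x560x3 uint8, red, green, blue); there is no depth.
- calibration(name): a dict with "camera_matrix" (3x3 intrinsics, pixels), "R" (3x3) and "t" (3): a world point X has camera coordinates R X + t. Camera axes: x right, y down, z forward; pixel columns grow to the right and rows downward; lengths in m; the calibration is good to about 2 mm. A picture is of the moment at which its call begins: read the wrist's pose just before it. calibration takes no time and is no camera call; for the wrist camera it gives the pose at the moment of the call.
- finish_job(): hands the job in; it is judged then, once.
Trained networks look in the newest picture that a camera, given by its name, has taken for a name from the list of things; names that differ only in an ending like _2 or _b are one class to them, and where a whole thing is asked for, a point or a joint stands for the part that bears it (a point fixed in the world has none). Each returns a list of dicts, best first, with "score" (0 to 1); they miss things now and then, are a little off and sometimes report something else, mostly with a low value. They report only what shows in the picture. A call takes as long as a camera call. They do not tell look-alikes from the thing itself.
- look_for(camera, query): "extent" ([left, top, right, bottom] in pixels, round what is visible of it).
- cut_out(camera, query): "region" (420x560 bool, what is visible of it) and "extent" ([left, top, right, bottom] in pixels, round what is visible of it).
- tip_of(camera, query): "at" ([row, column] in pixels: a listed point, or the origin of a listed thing).
The state is a dict: "time": time; "q": joint angles; "joint_vel": joint speeds; "joint_torque": joint torques, N m; "tool_pos": TCP position; "tcp_rot": TCP orientation; "wrist_force": force on the tool from outside, world axes, zero at the start; "torque": the same for the moment, N m; "width": opening from 0.0 (shut) to 1.0 (fully open); "grip_force": force on a finger pad.
Only numpy, scipy, OpenCV 4.12 (cv2) and the standard library are available. Lean on these libraries where they do the work, as an engineer would, in place of code of your own. Each camera call takes 0.05 s, during which the arm holds its last target. There are 200 camera calls.

TASK

Make up the two microscope kits: in the blue tray (starch grains) stand the larger black-capped brown bottle in the wide pocket and the eyepiece in the narrow one. In the yellow tray (bacteria smear) stand the small black-capped brown bottle in the narrow end pocket, the white pot with the black lid in the middle and the red-capped brown bottle in the other end pocket. Stand everything upright and fully down, never lay a bottle over, and leave the white bottle and the red stopper where they are.

Things in the scene. Friction and masses are not known exactly. Their poses are not given: they have to be found in the camera images.
- blue_tray: Blue plastic tray, fixed, 92 x 166 mm (its x, y), rim 15.5 mm high, 13 mm lips at both y ends. Origin: centre of underside. Dark foam in it, top 14 mm above the bench, has two round pockets 10 mm deep with blue floor (4 mm above the bench): wide, 58 mm across, at (x 0, y +38 mm), for the iodine bottle; narrow, 44 mm across, at (x 0, y -46 mm), for the eyepiece.
- yellow_tray: Yellow plastic tray, fixed, 92 x 230 mm (its x, y), rim 15.5 mm, 13 mm lips at both y ends. Origin: centre of underside. Foam top 14 mm, pocket floors 4 mm above the bench. Three round pockets 10 mm deep: end (x 0, y +74 mm), 54 mm across, for the stain bottle; middle (0, -3 mm), 53 mm, for the objective pot; other end (0, -76 mm), narrow, 44 mm, for the oil bottle.
- iodine_bottle: Brown (amber) glass bottle with a black cap, the larger of the two black-capped brown bottles: 42 mm across, 85 mm high; body straight to 56 mm, cap 24 mm across. Origin: centre of its underside, z up the bottle. About 0.11 kg.
- stain_bottle: Brown (amber) glass bottle with a red cap: 38 mm across, 78 mm high; body straight to 51 mm, cap 22 mm across. Origin: centre of its underside, z up. About 0.09 kg.
- oil_bottle: Immersion oil bottle: the smallest brown bottle, black cap, 28 mm across, 61 mm high, body to 47 mm (straight to 36 mm), cap 17 mm across. Origin: centre of its underside, z up. About 0.045 kg.
- objective_pot: Screw pot that holds the oil objective: white body 34 mm across to 30 mm high, black lid 37 mm across above that, 44 mm high in all. Origin: centre of its underside, z up. About 0.07 kg.
- eyepiece: Spare low-power microscope eyepiece standing on its narrow end: plain light grey-white, wider at the top, 28 mm across, 35 mm high. Origin: centre of its underside, z up. Grip it near the top, since its lowest 10 mm go into the pocket. About 0.045 kg.
- glycerin_bottle: Bystander, stays where it is: white plastic bottle with a red cap, 54 mm across, 105 mm high. Origin: centre of its underside.
- red_bung: Bystander, stays where it is: dull red rubber stopper, 22 mm across, 20 mm high. Origin: centre of its underside.
- bunsen_a: Obstacle, fixed: gas burner with an orange foot 77 mm across, its upright tube 157 mm high, beside the stock. Origin: centre of its underside. Keep clear of it.
There are look-alikes about, which are no part of the job. Leave any green look-alike of the iodine_bottle alone.

How it is judged:
By the outcome, as a careful person would: the job done as asked, in the order asked, and still so for the second after the job is handed in, with the robot touching nothing.
It also fails if it takes over 120 s, if anything falls off the work surface, if the arm or the gripper's body presses on something with over 40 N, if the wrist force passes 120 N, or if a joint passes its speed limit or range.

## Working session

There is one attempt and no reset: what is moved stays moved. The work goes in short steps, Python scripts to look and compute and a tool call to move; the robot and the scene stay as the last step left them, time stands still between calls to the robot, and variables do not carry over. Pictures are saved under pics/ and viewed, at most 14 in all, crops included, and the job is handed in when it is done.

Besides the shell and the picture viewer there is one more tool, called after "Call:" by a JSON object that holds its "api" and its "payload", one argument or row to a line. step_arm: Moves the arm, as the interface text tells. Its arguments: {"type":"object","properties":{"targets":{"type":"array","items":{"type":"array"}},"grip_force":{"type":"number"}},"required":["targets"]}

```bash
mkdir -p pics; ls
python3 - <<'E'
from workcell import *
import cv2,numpy as np
s=read_state();print(s['time'],s['tool_pos'],s['tcp_rot'],s['width'],nose_length)
for c in("top","side"):
    im=read_camera(c);cv2.imwrite(f"pics/{c}0.png",cv2.cvtColor(im,cv2.COLOR_RGB2BGR))
    k=calibration(c);R=np.array(k['R']);print(c,-R.T@np.array(k['t']),np.round(R,2).tolist(),k['camera_matrix'])
E
```

```text
pics
0.0 [0.18493377 0.64855234 0.30255012] [-0.43493325 -3.11094844  0.00350457] 1.0007722939177708 0.0726
top [ 0.2852969  -0.04886227  1.45214202] [[-0.04, -1.0, -0.0], [-0.98, 0.04, -0.21], [0.21, -0.01, -0.98]] [[474.91782523   0.         282.34403803]
 [  0.         474.91782523 204.53679026]
 [  0.           0.           1.        ]]
side [ 0.27456454 -0.77002477  0.72554606] [[0.92, -0.4, -0.0], [-0.26, -0.59, -0.76], [0.3, 0.7, -0.65]] [[441.28886285   0.         279.40883911]
 [  0.         441.28886285 210.45918176]
 [  0.           0.           1.        ]]
```

View pics/top0.png

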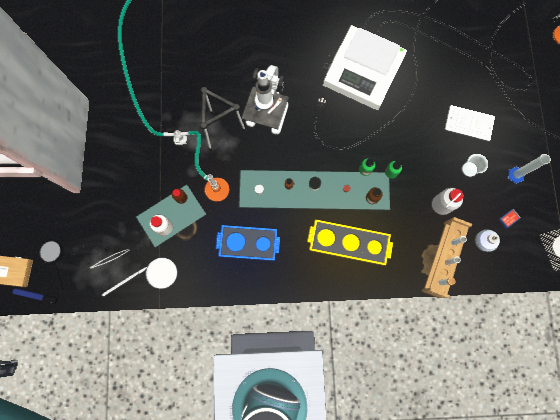

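View pics/side0.png

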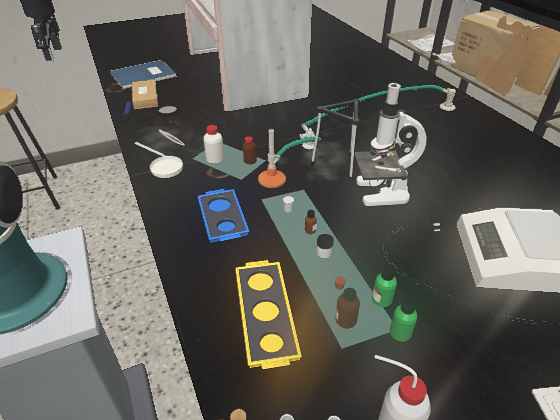

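Top view: eyepiece (259,189), oil (289,184), pot (315,183), bung (347,188), iodine (374,196), stain (180,196), glycerin (160,225), burner (217,188). The tray pockets run blue-wide (235,242), blue-narrow (263,244), then yellow from wide (326,238) to narrow (375,247). Green look-alikes are next to the iodine bottle.

```bash
cat > h.py <<'E'
from workcell import *
import cv2,numpy as np
from scipy.spatial.transform import Rotation as Ro
def ray(k,uv):
    K,R,t=[np.array(k[n],float) for n in("camera_matrix","R","t")]
    return -R.T@t, R.T@np.linalg.solve(K,[uv[0],uv[1],1.])
def onz(k,uv,z):
    o,d=ray(k,uv);return (o+d*(z-o[2])/d[2])
def tri(rs):
    A=np.zeros((3,3));b=np.zeros(3)
    for o,d in rs:
        d=d/np.linalg.norm(d);P=np.eye(3)-np.outer(d,d);A+=P;b+=P@o
    x=np.linalg.solve(A,b);return x,[np.linalg.norm(np.cross(x-o,d/np.linalg.norm(d))) for o,d in rs]
def proj(k,X):
    K,R,t=[np.array(k[n],float) for n in("camera_matrix","R","t")]
    p=K@(R@np.array(X)+t);return p[:2]/p[2]
E
python3 - <<'E'
from h import *
np.set_printoptions(precision=4,suppress=True)
kt,ks=calibration("top"),calibration("side")
im=read_camera("top");read_camera("side")
H=dict(iodine_bottle=.085,stain_bottle=.078,oil_bottle=.061,objective_pot=.044,eyepiece=.035,glycerin_bottle=.105,red_bung=.02,blue_tray=0,yellow_tray=0,bunsen_a=0)
for n in H:
    print(n)
    for c,k in(("top",kt),("side",ks)):
        for r in tip_of(c,n)[:3]:
            a=r["at"];print("  ",c,round(r["score"],2),np.round(a[::-1]),onz(k,a[::-1],0)[:2])
hsv=cv2.cvtColor(im,cv2.COLOR_RGB2HSV)
for nm,lo,hi in(("blue",100,120),("yel",25,35)):
    m=cv2.inRange(hsv,(lo,120,90),(hi,255,255))
    m[:210]=0;m[275:]=0;m[:,:205]=0;m[:,400:]=0
    n,l,st,ce=cv2.connectedComponentsWithStats(m)
    for i in range(1,n):
        if st[i,4]>30:print(nm,st[i],ce[i],onz(kt,ce[i],.004)[:2], onz(kt,ce[i],.0155)[:2])
E
```

```text
iodine_bottle
   top 0.78 [365. 168.] [ 0.6975 -0.3293]
   top 0.56 [374. 196.] [ 0.6037 -0.3495]
   top 0.45 [389. 170.] [ 0.6876 -0.4039]
   side 0.73 [398. 334.] [ 0.676 -0.414]
   side 0.72 [378. 297.] [ 0.6907 -0.3235]
   side 0.64 [346. 320.] [ 0.6021 -0.3461]
stain_bottle
   top 0.52 [181. 198.] [0.6234 0.2536]
   side 0.78 [251. 164.] [0.6248 0.2329]
oil_bottle
   top 0.57 [288. 185.] [ 0.6537 -0.0806]
   side 0.76 [311. 229.] [ 0.658  -0.0844]
   side 0.65 [289. 211.] [ 0.6368 -0.0017]
objective_pot
   top 0.49 [317. 186.] [ 0.6456 -0.1745]
   side 0.6 [322. 255.] [ 0.6419 -0.171 ]
eyepiece
   top 0.39 [260. 190.] [0.6386 0.0054]
   side 0.43 [289. 212.] [ 0.6347 -0.005 ]
glycerin_bottle
   top 0.94 [165. 224.] [0.5446 0.3047]
   side 0.72 [217. 157.] [0.5442 0.3082]
red_bung
   top 0.49 [346. 189.] [ 0.631  -0.2647]
   side 0.42 [339. 285.] [ 0.6316 -0.2631]
blue_tray
   top 0.74 [249. 242.] [0.4769 0.0463]
   side 0.96 [222. 217.] [0.4757 0.047 ]
   side 0.36 [340. 285.] [ 0.635  -0.2634]
yellow_tray
   top 0.64 [348. 245.] [ 0.4546 -0.2579]
   side 0.97 [264. 311.] [ 0.4628 -0.2594]
   side 0.42 [220. 217.] [0.471  0.0487]
bunsen_a
   top 0.65 [217. 189.] [0.6485 0.1417]
   side 0.89 [272. 178.] [0.6521 0.1463]
   side 0.24 [311. 228.] [ 0.6595 -0.0804]
blue [215 225  65  36 544] [246.7555 242.6636] [0.4749 0.0527] [0.4734 0.0518]
blue [226 232  19  20 292] [235.2568 241.6062] [0.4797 0.0878] [0.4781 0.0867]
blue [256 237  15  14 172] [262.7791 243.5523] [0.47   0.0037] [0.4685 0.0033]
yel [307 220  86  46 535] [349.1215 242.7925] [ 0.4608 -0.2607] [ 0.4594 -0.259 ]
yel [317 229  18  18 250] [325.752 237.252] [ 0.481  -0.1902] [ 0.4794 -0.1891]
yel [342 234  18  17 241] [350.6722 242.1618] [ 0.4625 -0.2656] [ 0.4611 -0.2638]
yel [367 240  15  15 169] [374.3432 246.8698] [ 0.4449 -0.3368] [ 0.4436 -0.3345]
```

Call:
{"api": "step_arm", "payload": {
  "targets": [
    [[0,0,0.12],[0,0,0],85],
    [[0,0,0.12],[0,0,0],85],
    [[0,0,0.12],[0,0,0],85],
    [[0,0,0.12],[0,0,0],85],
    [[0,0,0.12],[0,0,0],85]
  ]
}}

```text
time: 1.62
tool_pos: [0.1851, 0.6491, 0.3039]
tcp_rot: [-1.343, -2.84, -0.0]
wrist_force: [0.7, 0.2, -0.1]
width: 0.996
grip_force: 0.0
```

Call:
{"api": "step_arm", "payload": {
  "targets": [
    [[0,0,0.12],[0,0,0],85],
    [[0,0,0.12],[0,0,0],85],
    [[0,0,0.12],[0,0,0],85],
    [[0,0,0.12],[0,0,0],85],
    [[0,0,0.12],[0,0,0],85]
  ]
}}

```text
time: 2.03
tool_pos: [0.1851, 0.6491, 0.3039]
tcp_rot: [-2.123, -2.316, 0.0]
wrist_force: [0.4, 0.6, -0.1]
width: 1.001
grip_force: 0.0
```

Call:
{"api": "step_arm", "payload": {
  "targets": [
    [[0,0,0.093],[0,0,0],65],
    [[0,0,0],[-30,20,0],65],
    [[0,0,0],[-35,21,0],65],
    [[0,0,0],[-35,21,0],65],
    [[0,0,0],[0,0,0],65]
  ]
}}

```text
time: 2.45
tool_pos: [0.2497, 0.5439, 0.3033]
tcp_rot: [2.222, 2.215, -0.004]
wrist_force: [-0.2, 0.1, -0.9]
width: 0.762
grip_force: 0.0
```

Call:
{"api": "step_arm", "payload": {
  "targets": [
    [[0,0,0],[-27,27,0],65],
    [[0,0,0],[-27,27,0],65],
    [[0,0,0],[-27,27,0],65],
    [[0,0,0],[-27,27,0],65],
    [[0,0,0],[-27,27,0],65]
  ]
}}

```text
time: 2.87
tool_pos: [0.383, 0.4131, 0.3042]
tcp_rot: [-2.221, -2.222, -0.001]
wrist_force: [0.4, 0.5, 0.5]
width: 0.764
grip_force: 0.0
```

Call:
{"api": "step_arm", "payload": {
  "targets": [
    [[0,0,0],[-27,27,0],65],
    [[0,0,0],[-27,27,0],65],
    [[0,0,0],[-27,27,0],65],
    [[0,0,0],[-27,27,0],65],
    [[0,0,0],[-27,27,0],65]
  ]
}}

```text
time: 3.28
tool_pos: [0.5183, 0.2779, 0.3043]
tcp_rot: [2.222, 2.221, 0.001]
wrist_force: [0.6, 0.6, 0.3]
width: 0.765
grip_force: 0.0
```

Run:
```python
from h import *
np.set_printoptions(precision=4,suppress=True)
k=calibration("wrist");im=read_camera("wrist");s=read_state();print(s['tool_pos'],s['tcp_rot'])
cv2.imwrite("pics/w1.png",cv2.cvtColor(im,cv2.COLOR_RGB2BGR))
print(ray(k,(280,210)))
for n in("stain_bottle","glycerin_bottle","bunsen_a"):
  for r in tip_of("wrist",n)[:2]:print(n,r['score'],r['at'],onz(k,r['at'][::-1],0)[:2])
```

```text
[0.5229 0.2732 0.3043] [2.2206 2.2136 0.0016]
(array([0.5177, 0.352 , 0.3741]), array([-0.0031, -0.3037, -0.9529]))
stain_bottle 0.8 [194.4, 377.4] [0.6256 0.2513]
stain_bottle 0.29 [146.0, 299.3] [0.5372 0.305 ]
glycerin_bottle 0.96 [143.7, 300.2] [0.5381 0.3074]
bunsen_a 0.63 [282.5, 390.6] [0.6507 0.1407]
```

View pics/w1.png

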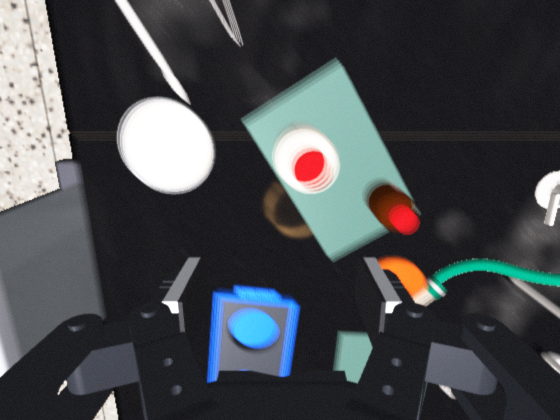

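Wrist view: glycerin (305,160), stain bottle with cap at (404,219) and base at (377,194), which gives (0.625, 0.252). Next I go to the iodine bottle.

Call:
{"api": "step_arm", "payload": {
  "targets": [
    [[0,0,0],[-38,5,0],65],
    [[0,0,0],[-38,5,0],65],
    [[0,0,0],[-38,5,0],65],
    [[0,0,0],[-38,5,0],65],
    [[0,0,0],[-38,5,0],65]
  ]
}}

```text
time: 3.9
tool_pos: [0.5414, 0.0895, 0.3041]
tcp_rot: [-2.218, -2.224, -0.001]
wrist_force: [1.7, -0.1, -0.7]
width: 0.759
grip_force: 0.0
```

Call:
{"api": "step_arm", "payload": {
  "targets": [
    [[0,0,0],[-38,5,0],65],
    [[0,0,0],[-38,5,0],65],
    [[0,0,0],[-38,5,0],65],
    [[0,0,0],[-38,5,0],65],
    [[0,0,0],[-38,5,0],65]
  ]
}}

```text
time: 4.32
tool_pos: [0.5671, -0.1007, 0.3042]
tcp_rot: [-2.219, -2.224, -0.001]
wrist_force: [0.9, 0.3, 0.3]
width: 0.758
grip_force: 0.0
```

Call:
{"api": "step_arm", "payload": {
  "targets": [
    [[0,0,0],[-38,5,0],65],
    [[0,0,0],[-38,5,0],65],
    [[0,0,0],[-38,5,0],65],
    [[0,0,0],[-38,5,0],65],
    [[0,0,0],[-38,5,0],65]
  ]
}}

```text
time: 4.73
tool_pos: [0.5928, -0.2905, 0.304]
tcp_rot: [-2.219, -2.224, -0.001]
wrist_force: [1.0, -0.1, 0.0]
width: 0.761
grip_force: 0.0
```

Call:
{"api": "step_arm", "payload": {
  "targets": [
    [[0,0,0],[0,0,0],65],
    [[0,0,0],[0,0,0],65]
  ]
}}

```text
time: 4.9
tool_pos: [0.5926, -0.291, 0.3034]
tcp_rot: [-2.222, -2.219, -0.001]
wrist_force: [0.5, 0.4, -0.0]
width: 0.762
grip_force: 0.0
```

```bash
cat > wl.py <<'E'
from h import *
import sys
np.set_printoptions(precision=4,suppress=True)
k=calibration("wrist");s=read_state();print(s['time'],s['tool_pos'],s['tcp_rot'])
im=read_camera("wrist")
cv2.imwrite(f"pics/{sys.argv[1]}.png",cv2.cvtColor(im,cv2.COLOR_RGB2BGR))
for n in sys.argv[2:]:
  for r in tip_of("wrist",n)[:3]:
    p=onz(k,r['at'][::-1],0);print(n,round(r['score'],2),np.round(r['at']),p[:2],"shift",np.round(1000*(p-s['tool_pos'])[[1,0]],1))
E
python3 wl.py w2 iodine_bottle objective_pot red_bung yellow_tray
```

```text
4.9 [ 0.5926 -0.291   0.3034] [-2.2222 -2.2194 -0.0007]
iodine_bottle 0.81 [271. 356.] [ 0.6808 -0.4126] shift [-121.6   88.3]
iodine_bottle 0.65 [202. 371.] [ 0.6923 -0.3261] shift [-35.1  99.7]
iodine_bottle 0.64 [216. 288.] [ 0.6001 -0.3428] shift [-51.7   7.5]
objective_pot 0.84 [ 44. 337.] [ 0.647  -0.1637] shift [127.3  54.4]
red_bung 0.58 [144. 318.] [ 0.6315 -0.2618] shift [29.2 38.9]
yellow_tray 0.92 [146. 158.] [ 0.4596 -0.2634] shift [  27.7 -133. ]
```

View pics/w2.png

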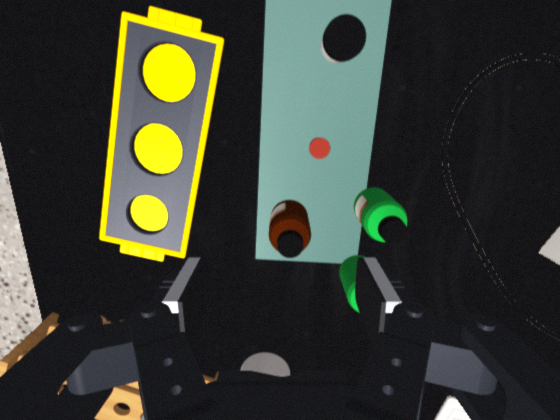

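The image shows the iodine bottle with cap at (290,243) and body at (289,222). The bung is at (320,148), the pot at (344,38) and the green bottles are to the right. The yellow pockets are at (168,72), (158,148) and (149,213).

Run:
```python
from h import *
np.set_printoptions(precision=4,suppress=True)
k=calibration("wrist");im=cv2.cvtColor(cv2.imread("pics/w2.png"),cv2.COLOR_BGR2HSV)
print("cap",onz(k,(290,243.5),.085),"bung",onz(k,(320,148),.02),"pot",onz(k,(344,38),.044))
p=proj(k,(.603,-.348,0));print(p,proj(k,(.603,-.348,.085)))
m=cv2.inRange(im,(22,120,90),(35,255,255))
n,l,st,ce=cv2.connectedComponentsWithStats(m)
for i in range(1,n):
    if st[i,4]>300:print(st[i],ce[i],onz(k,ce[i],.004)[:2])
```

```text
cap [ 0.5999 -0.3385  0.085 ] bung [ 0.6311 -0.2611  0.02  ] pot [ 0.6458 -0.1627  0.044 ]
[290.8964 221.7573] [293.3308 253.1344]
[  99    5  126  257 5583] [158.2538 121.6708] [ 0.4634 -0.2366]
[ 142   43   54   60 2477] [168.6169  72.2333] [ 0.4786 -0.1884]
[ 134  123   49   51 1957] [157.812  148.2397] [ 0.4602 -0.2642]
[ 130  195   38   37 1104] [148.6159 212.7428] [ 0.4427 -0.3365]
```

Call:
{"api": "step_arm", "payload": {
  "targets": [
    [[0,0,0],[-26,4,0],65],
    [[0,0,0],[-26,4,20],65],
    [[0,0,0],[0,0,30],65],
    [[0,0,0],[0,0,30],65],
    [[0,0,0],[0,0,0],65]
  ]
}}

```text
time: 5.57
tool_pos: [0.5969, -0.3398, 0.2165]
tcp_rot: [-2.212, -2.214, 0.004]
wrist_force: [-1.2, 0.5, -1.8]
width: 0.764
grip_force: 0.0
```

```bash
python3 wl.py w3 iodine_bottle
python3 - <<'E'
from h import *
k=calibration("wrist")
for z in(0,.056,.085):print(proj(k,(.601,-.343,z)))
E
```

```text
5.5667 [ 0.5969 -0.3398  0.2165] [-2.2119 -2.214   0.0041]
iodine_bottle 0.94 [196. 289.] [ 0.6006 -0.3426] shift [-2.8  3.7]
iodine_bottle 0.67 [271. 376.] [ 0.681  -0.4134] shift [-73.5  84. ]
iodine_bottle 0.6 [180. 396.] [ 0.6907 -0.3287] shift [11.1 93.7]
[284.52240621 191.46230584]
[284.93347597 211.02603591]
[285.22490773 224.89592532]
```

View pics/w3.png

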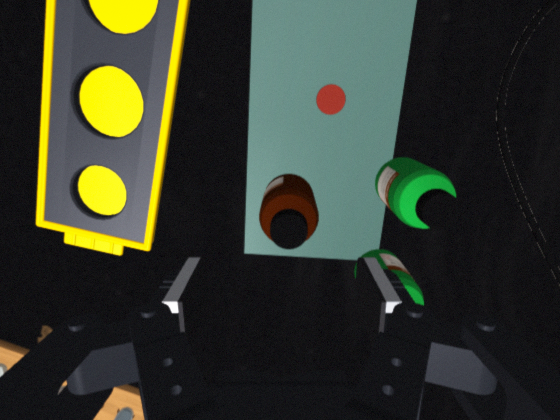

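Cap is at (289,229), centred between the pads and within 2 mm of the prediction. I go down and grip.

Call:
{"api": "step_arm", "payload": {
  "targets": [
    [[0,0,0],[-1,1,35],65],
    [[0,0,0],[0,0,35],65],
    [[0,0,0],[0,0,35],65],
    [[0,0,0],[0,0,22],65],
    [[0,0,0],[0,0,0],65]
  ]
}}

```text
time: 6.08
tool_pos: [0.5993, -0.3417, 0.0935]
tcp_rot: [-2.216, -2.218, 0.002]
wrist_force: [-0.6, 2.0, -1.4]
width: 0.762
grip_force: 0.0
```

Call:
{"api": "step_arm", "payload": {
  "grip_force": 35,
  "targets": [
    [[0,0,0],[0,0,0],30],
    [[0,0,0],[0,0,0],30],
    [[0,0,0],[0,0,0],30],
    [[0,0,0],[0,0,0],30],
    [[0,0,0],[0,0,0],30]
  ]
}}

```text
time: 6.5
tool_pos: [0.6034, -0.345, 0.1008]
tcp_rot: [2.217, 2.217, 0.003]
wrist_force: [0.3, 0.9, 6.3]
width: 0.469
grip_force: 36.6
```

Run:
```python
from h import *
s=read_state();print(s['tool_pos'],s['width']*85.4,s['grip_force'],s['wrist_force'])
k=calibration("side");im=read_camera("side");
cv2.imwrite("pics/s1.png",cv2.cvtColor(cv2.resize(im[230:380,260:460],None,fx=3.5,fy=3.5,interpolation=cv2.INTER_CUBIC),cv2.COLOR_RGB2BGR))
```

```text
[ 0.60338056 -0.34500941  0.10081393] 40.019704946997095 36.58441409119405 [0.2988561  0.92854413 6.3394162 ]
```

View pics/s1.png

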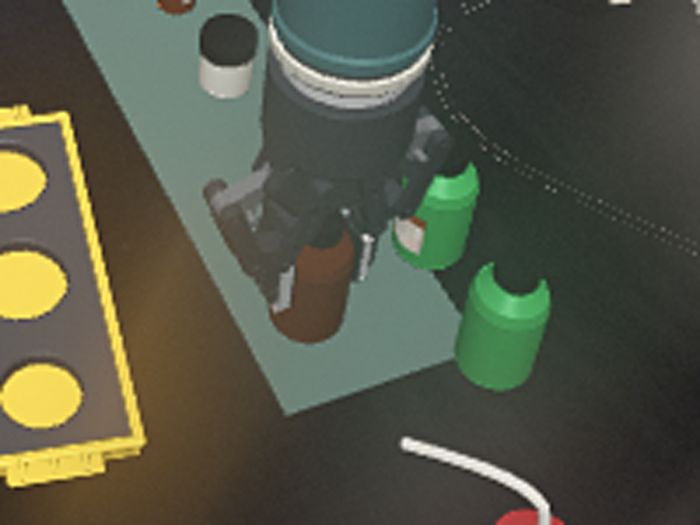

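The bottle is gripped upright with the pads mid-body, and the green bottles are untouched. Lift and carry.

Call:
{"api": "step_arm", "payload": {
  "targets": [
    [[0,0,0],[0,0,-20],30],
    [[0,0,0],[0,0,-35],30],
    [[0,0,0],[0,0,-40],30],
    [[0,0,0],[0,0,-20],30],
    [[0,0,0],[20,-8,0],30]
  ]
}}

```text
time: 6.97
tool_pos: [0.5976, -0.3288, 0.2214]
tcp_rot: [2.211, 2.207, 0.005]
wrist_force: [1.5, -0.9, -0.6]
width: 0.469
grip_force: 36.0
```

Call:
{"api": "step_arm", "payload": {
  "targets": [
    [[0,0,0],[38,-9,0],30],
    [[0,0,0],[38,-9,0],30],
    [[0,0,0],[38,-9,0],30],
    [[0,0,0],[38,-9,0],30],
    [[0,0,0],[38,-9,0],30]
  ]
}}

```text
time: 7.38
tool_pos: [0.5475, -0.1325, 0.2128]
tcp_rot: [2.221, 2.22, 0.001]
wrist_force: [0.4, 0.8, -1.6]
width: 0.466
grip_force: 35.9
```

Call:
{"api": "step_arm", "payload": {
  "targets": [
    [[0,0,0],[38,-9,0],30],
    [[0,0,0],[38,-9,0],30],
    [[0,0,0],[38,-9,0],30],
    [[0,0,0],[38,-9,0],30],
    [[0,0,0],[38,-9,0],30]
  ]
}}

```text
time: 7.8
tool_pos: [0.5025, 0.0577, 0.213]
tcp_rot: [2.221, 2.22, 0.002]
wrist_force: [0.8, -0.4, -1.7]
width: 0.469
grip_force: 36.0
```

Call:
{"api": "step_arm", "payload": {
  "targets": [
    [[0,0,0],[35,-9,0],30],
    [[0,0,0],[35,-7,0],30],
    [[0,0,0],[25,0,0],30],
    [[0,0,0],[0,0,0],30],
    [[0,0,0],[0,0,0],30]
  ]
}}

```text
time: 8.22
tool_pos: [0.4871, 0.1523, 0.2128]
tcp_rot: [2.217, 2.224, 0.002]
wrist_force: [0.6, -0.7, -1.1]
width: 0.467
grip_force: 35.9
```

```bash
cat > bl.py <<'E'
from h import *
import sys
np.set_printoptions(precision=4,suppress=True)
k=calibration("wrist");s=read_state();print(s['time'],s['tool_pos'],s['tcp_rot'],s['width'],s['grip_force'])
im=read_camera("wrist");cv2.imwrite(f"pics/{sys.argv[1]}.png",cv2.cvtColor(im,cv2.COLOR_RGB2BGR))
hsv=cv2.cvtColor(im,cv2.COLOR_RGB2HSV)
lo,hi={"b":(100,120),"y":(22,35)}[sys.argv[2]]
n,l,st,ce=cv2.connectedComponentsWithStats(cv2.inRange(hsv,(lo,120,90),(hi,255,255)))
for i in range(1,n):
    if st[i,4]>300:
        p=onz(k,ce[i],.004);print(st[i],np.round(ce[i]),p[:2],"shift",np.round(1000*(p-s['tool_pos'])[[1,0]],1))
E
python3 bl.py w4 b
```

```text
8.2167 [0.4871 0.1523 0.2128] [2.2171 2.2242 0.0017] 0.4671746480210715 35.9493683524488
[216 203  65  57 385] [242. 217.] [0.4535 0.1306] shift [-21.7 -33.6]
```

View pics/w4.png

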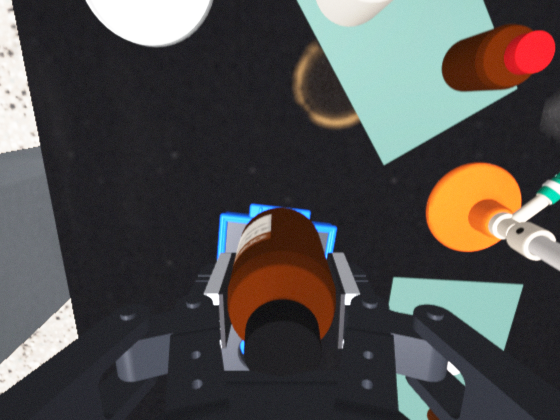

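Image up is +y and the held bottle blocks the view of the tray, so I look again from the -y side.

Call:
{"api": "step_arm", "payload": {
  "targets": [
    [[0,0,0],[-35,-8,0],30],
    [[0,0,0],[-40,0,0],30],
    [[0,0,0],[-40,0,0],30],
    [[0,0,0],[-30,0,0],30],
    [[0,0,0],[0,0,0],30]
  ]
}}

```text
time: 8.68
tool_pos: [0.4788, 0.0003, 0.2122]
tcp_rot: [2.226, 2.213, -0.003]
wrist_force: [-0.1, 0.4, -1.8]
width: 0.47
grip_force: 36.0
```

Call:
{"api": "step_arm", "payload": {
  "targets": [
    [[0,0,0],[0,0,0],30],
    [[0,0,0],[0,0,0],30]
  ]
}}

```text
time: 8.85
tool_pos: [0.479, 0.0052, 0.212]
tcp_rot: [-2.224, -2.218, -0.0]
wrist_force: [-0.9, -0.0, -0.1]
width: 0.472
grip_force: 36.0
```

```bash
python3 bl.py w5 b
```

```text
8.85 [0.479  0.0052 0.212 ] [-2.2244 -2.2183 -0.0005] 0.47165560058831163 35.97128386769327
[207   0  59 252 645] [222. 110.] [0.4329 0.0723] shift [ 67.1 -46.1]
[ 215    0  144  249 1911] [298.  93.] [0.491  0.0842] shift [79. 12.]
[244  49  77  82 371] [281.  89.] [0.4782 0.0874] shift [82.2 -0.8]
```

View pics/w5.png

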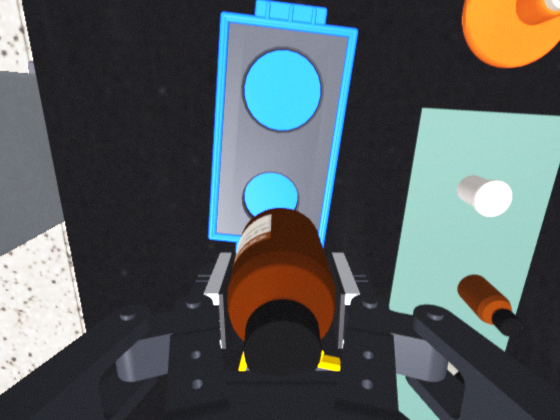

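Wide pocket at (283,90) → (0.479, 0.087), so the shift is +82 in y.

Call:
{"api": "step_arm", "payload": {
  "targets": [
    [[0,0,0],[40,0,0],30],
    [[0,0,0],[32,0,0],30],
    [[0,0,0],[10,0,20],30],
    [[0,0,0],[0,0,30],30],
    [[0,0,0],[0,0,30],30]
  ]
}}

```text
time: 9.32
tool_pos: [0.4803, 0.0905, 0.1324]
tcp_rot: [2.215, 2.224, 0.005]
wrist_force: [-0.4, -0.2, -2.4]
width: 0.464
grip_force: 36.0
```

Call:
{"api": "step_arm", "payload": {
  "targets": [
    [[0,0,0],[0,0,14],30],
    [[0,0,0],[0,0,8],30],
    [[0,0,0],[0,0,3],30],
    [[0,0,0],[0,0,0],30],
    [[0,0,0],[0,0,0],30]
  ]
}}

```text
time: 9.73
tool_pos: [0.4801, 0.0886, 0.108]
tcp_rot: [2.22, 2.221, 0.003]
wrist_force: [0.2, -0.6, -0.1]
width: 0.468
grip_force: 35.9
```

Call:
{"api": "step_arm", "payload": {
  "targets": [
    [[0,0,0],[0,0,2],30],
    [[0,0,0],[0,0,1],30],
    [[0,0,0],[0,0,0],30]
  ]
}}

```text
time: 9.98
tool_pos: [0.4802, 0.0882, 0.105]
tcp_rot: [2.221, 2.22, 0.003]
wrist_force: [1.0, 0.5, 1.0]
width: 0.467
grip_force: 36.0
```

Call:
{"api": "step_arm", "payload": {
  "targets": [
    [[0,0,0],[0,0,0],50],
    [[0,0,0],[0,0,0],60],
    [[0,0,0],[0,0,0],60],
    [[0,0,0],[0,0,0],60],
    [[0,0,0],[0,0,-15],60]
  ]
}}

```text
time: 10.4
tool_pos: [0.4769, 0.0878, 0.1165]
tcp_rot: [-2.219, -2.219, 0.007]
wrist_force: [-0.1, -0.5, -0.3]
width: 0.702
grip_force: 0.0
```

Call:
{"api": "step_arm", "payload": {
  "targets": [
    [[0,0,0],[0,0,-30],60],
    [[0,0,0],[0,0,-40],60],
    [[0,0,0],[0,0,-40],60],
    [[0,0,0],[-35,15,0],60],
    [[0,0,0],[0,0,0],60]
  ]
}}

```text
time: 10.82
tool_pos: [0.4981, 0.0503, 0.2333]
tcp_rot: [2.216, 2.215, 0.009]
wrist_force: [-0.1, 0.1, -0.3]
width: 0.704
grip_force: 0.0
```

Call:
{"api": "step_arm", "payload": {
  "targets": [
    [[0,0,0],[-40,30,0],60],
    [[0,0,0],[-40,30,0],60],
    [[0,0,0],[-20,30,0],60],
    [[0,0,0],[0,30,0],60],
    [[0,0,0],[0,20,0],60]
  ]
}}

```text
time: 11.23
tool_pos: [0.626, -0.0354, 0.2281]
tcp_rot: [2.225, 2.218, 0.0]
wrist_force: [0.3, 0.6, -0.1]
width: 0.706
grip_force: 0.0
```

Call:
{"api": "step_arm", "payload": {
  "targets": [
    [[0,0,0],[0,0,0],60],
    [[0,0,0],[0,0,0],60],
    [[0,0,0],[0,0,0],60]
  ]
}}

```text
time: 11.48
tool_pos: [0.6229, -0.0334, 0.2277]
tcp_rot: [-2.22, -2.22, 0.003]
wrist_force: [-0.2, -0.1, -0.7]
width: 0.699
grip_force: 0.0
```

```bash
python3 wl.py w6 eyepiece oil_bottle iodine_bottle; python3 bl.py w6 b
```

```text
11.4833 [ 0.6229 -0.0334  0.2277] [-2.2199 -2.22    0.0029]
eyepiece 0.85 [141. 299.] [0.6368 0.0072] shift [40.5 13.9]
oil_bottle 0.97 [240. 313.] [ 0.651  -0.0829] shift [-49.5  28.1]
oil_bottle 0.53 [395. 130.] [ 0.4584 -0.264 ] shift [-230.6 -164.5]
iodine_bottle 0.93 [32. 97.] [0.4772 0.091 ] shift [ 124.4 -145.7]
11.6833 [ 0.6231 -0.0332  0.2288] [-2.2207 -2.2215  0.0006] 0.7047387765815777 0.0
[  25    0  134  211 1793] [109. 121.] [0.4796 0.0237] shift [  56.9 -143.5]
```

View pics/w6.png

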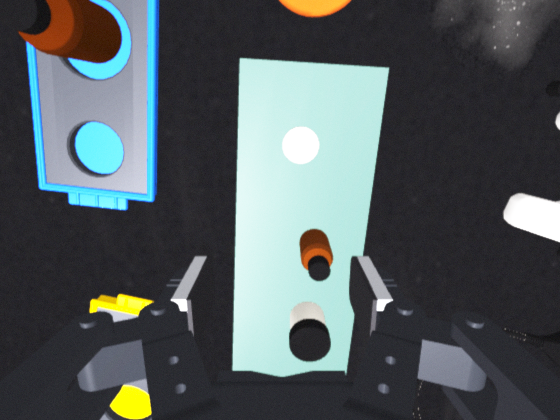

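Iodine stands in the wide pocket. The eyepiece top is at (300,145), the narrow blue pocket at (99,148) and the oil cap at (319,268).

Run:
```python
from h import *
np.set_printoptions(precision=4,suppress=True)
k=calibration("wrist")
print("eye",onz(k,(300.5,145.5),.035),"narrow",onz(k,(99.5,148),.004),"oil cap",onz(k,(319,268),.061),"pot",onz(k,(310,340),.044))
```

```text
eye [0.6372 0.0079 0.035 ] narrow [0.4684 0.0016 0.004 ] oil cap [ 0.6515 -0.0813  0.061 ] pot [ 0.648  -0.1597  0.044 ]
```

Call:
{"api": "step_arm", "payload": {
  "targets": [
    [[0,0,0],[35,10,0],50],
    [[0,0,0],[5,4,20],50],
    [[0,0,0],[0,0,35],50],
    [[0,0,0],[0,0,35],50],
    [[0,0,0],[0,0,0],50]
  ]
}}

```text
time: 12.15
tool_pos: [0.6326, 0.0071, 0.1315]
tcp_rot: [-2.214, -2.216, 0.014]
wrist_force: [-2.0, -0.8, -0.9]
width: 0.584
grip_force: 0.0
```

Call:
{"api": "step_arm", "payload": {
  "targets": [
    [[0,0,0],[0,0,0],50],
    [[0,0,0],[0,0,0],50]
  ]
}}

```text
time: 12.32
tool_pos: [0.6387, 0.0064, 0.1404]
tcp_rot: [2.221, 2.221, 0.002]
wrist_force: [-0.3, 0.1, 0.0]
width: 0.588
grip_force: 0.0
```

```bash
python3 wl.py w7 eyepiece
```

```text
12.3167 [0.6387 0.0064 0.1404] [2.2206 2.2206 0.0016]
eyepiece 0.69 [218. 279.] [0.6368 0.0077] shift [ 1.3 -1.9]
```

Good. Down 54.

Call:
{"api": "step_arm", "payload": {
  "targets": [
    [[0,0,0],[1,-2,25],50],
    [[0,0,0],[0,0,22],50],
    [[0,0,0],[0,0,7],50],
    [[0,0,0],[0,0,0],50],
    [[0,0,0],[0,0,0],50]
  ]
}}

```text
time: 12.83
tool_pos: [0.6369, 0.0073, 0.0863]
tcp_rot: [2.221, 2.22, 0.002]
wrist_force: [0.1, 1.0, 0.7]
width: 0.584
grip_force: 0.0
```

Call:
{"api": "step_arm", "payload": {
  "grip_force": 30,
  "targets": [
    [[0,0,0],[0,0,0],15],
    [[0,0,0],[0,0,0],15],
    [[0,0,0],[0,0,0],15],
    [[0,0,0],[0,0,0],15],
    [[0,0,0],[0,0,0],15]
  ]
}}

```text
time: 13.25
tool_pos: [0.6377, 0.0074, 0.0871]
tcp_rot: [2.219, 2.22, 0.004]
wrist_force: [-0.8, -0.2, 6.7]
width: 0.304
grip_force: 29.8
```

Call:
{"api": "step_arm", "payload": {
  "targets": [
    [[0,0,0],[0,0,-20],15],
    [[0,0,0],[0,0,-35],15],
    [[0,0,0],[0,-30,-10],15],
    [[0,0,0],[-2,-40,0],15],
    [[0,0,0],[-2,-40,0],15]
  ]
}}

```text
time: 13.67
tool_pos: [0.5268, 0.0034, 0.1519]
tcp_rot: [2.219, 2.219, 0.005]
wrist_force: [-0.6, -0.3, 0.3]
width: 0.313
grip_force: 29.8
```

Call:
{"api": "step_arm", "payload": {
  "targets": [
    [[0,0,0],[-1,-35,0],15],
    [[0,0,0],[0,-24,0],15],
    [[0,0,0],[0,0,0],15],
    [[0,0,0],[0,0,0],15],
    [[0,0,0],[0,0,0],15]
  ]
}}

```text
time: 14.08
tool_pos: [0.4682, 0.0024, 0.1507]
tcp_rot: [2.22, 2.22, 0.003]
wrist_force: [-0.2, -0.2, -0.0]
width: 0.312
grip_force: 29.8
```

```bash
python3 bl.py w8 b;python3 - <<'E'
from h import *
k=calibration("wrist");print(proj(k,(.469,.002,.014)),proj(k,(.4795,.0875,.089)))
E
```

```text
14.0833 [0.4682 0.0024 0.1507] [2.2201 2.22   0.0027] 0.31156066398516225 29.77157324552536
[ 204    0   29  273 1048] [218. 132.] [0.4287 0.0575] shift [ 55.1 -39.5]
[ 301    0  104  280 1211] [369. 116.] [0.5213 0.0673] shift [64.9 53.1]
[251  57  99  78 419] [295. 107.] [0.4761 0.0725] shift [70.2  8. ]
[282.09186961 222.78299792] [313.1668945   67.61435487]
```

View pics/w8.png

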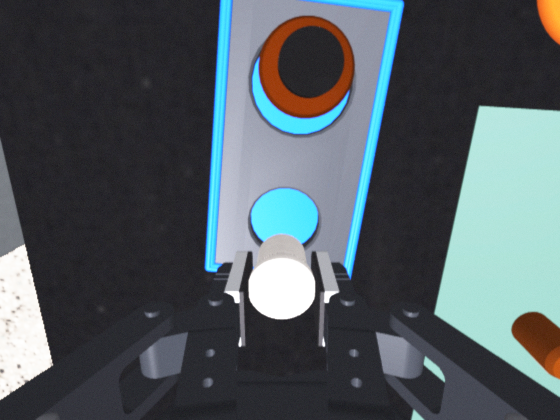

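The narrow pocket centre is at about (284,220), so the shift is +1 in x and +2 in y. The iodine bottle is well seated.

Call:
{"api": "step_arm", "payload": {
  "targets": [
    [[0,0,0],[2,1,20],15],
    [[0,0,0],[0,0,20],15],
    [[0,0,0],[0,0,12],15],
    [[0,0,0],[0,0,6],15],
    [[0,0,0],[0,0,0],15]
  ]
}}

```text
time: 14.55
tool_pos: [0.4691, 0.0044, 0.0913]
tcp_rot: [-2.221, -2.221, 0.001]
wrist_force: [0.3, 0.1, -0.9]
width: 0.309
grip_force: 30.4
```

Call:
{"api": "step_arm", "payload": {
  "targets": [
    [[0,0,0],[0,0,2],15],
    [[0,0,0],[0,0,1],15],
    [[0,0,0],[0,0,0],15],
    [[0,0,0],[0,0,0],15]
  ]
}}

```text
time: 14.88
tool_pos: [0.4697, 0.0044, 0.0905]
tcp_rot: [2.22, 2.221, 0.002]
wrist_force: [-3.0, 0.9, 7.1]
width: 0.306
grip_force: 31.2
```

Call:
{"api": "step_arm", "payload": {
  "targets": [
    [[0,0,0],[0,0,0],40],
    [[0,0,0],[0,0,0],50],
    [[0,0,0],[0,0,0],50],
    [[0,0,0],[0,0,-15],50],
    [[0,0,0],[0,0,-40],50]
  ]
}}

```text
time: 15.3
tool_pos: [0.4636, 0.0046, 0.1392]
tcp_rot: [-2.215, -2.215, 0.013]
wrist_force: [-0.2, 0.5, 0.2]
width: 0.585
grip_force: 0.0
```

Call:
{"api": "step_arm", "payload": {
  "targets": [
    [[0,0,0],[0,0,-20],50],
    [[0,0,0],[-20,36,0],50],
    [[0,0,0],[-20,36,0],50],
    [[0,0,0],[-20,36,0],50],
    [[0,0,0],[-20,36,0],50]
  ]
}}

```text
time: 15.72
tool_pos: [0.6137, -0.0764, 0.1643]
tcp_rot: [2.221, 2.221, 0.001]
wrist_force: [-0.6, 1.1, 0.8]
width: 0.586
grip_force: 0.0
```

Call:
{"api": "step_arm", "payload": {
  "targets": [
    [[0,0,0],[-7,36,0],50],
    [[0,0,0],[0,0,0],50],
    [[0,0,0],[0,0,0],50],
    [[0,0,0],[0,0,0],50]
  ]
}}

```text
time: 16.05
tool_pos: [0.6474, -0.0824, 0.1629]
tcp_rot: [-2.22, -2.22, 0.002]
wrist_force: [0.3, -0.1, 1.5]
width: 0.588
grip_force: 0.0
```

```bash
python3 wl.py w9 oil_bottle eyepiece
python3 - <<'E'
from h import *
im=cv2.imread("pics/w9.png");k=calibration("wrist")
g=cv2.cvtColor(im,cv2.COLOR_BGR2HSV);p=proj(k,(.651,-.082,.061));print(p)
m=((g[...,2]<45)*255).astype('uint8');n,l,st,ce=cv2.connectedComponentsWithStats(m)
for i in range(1,n):
    if 150<st[i,4]<5000:print(st[i],ce[i],onz(k,ce[i],.061))
E
```

```text
16.05 [ 0.6474 -0.0824  0.1629] [-2.2202 -2.2199  0.002 ]
oil_bottle 0.94 [214. 291.] [ 0.6534 -0.0852] shift [-2.8  6.1]
[290.43343828 243.73804975]
[276 227  29  33 602] [289.72757475 241.49667774] [ 0.65060712 -0.08069582  0.061     ]
[205 256  20  86 873] [216.0882016  294.24054983] [ 0.60925826 -0.11301683  0.061     ]
[ 256  316   53   55 2202] [282.49046322 342.64214351] [ 0.64691755 -0.14542376  0.061     ]
[ 122  377  105   43 1734] [164.40599769 405.23068051] [ 0.57237469 -0.1927241   0.061     ]
[ 337  377  113   43 1722] [399.03658537 405.90998839] [ 0.72075837 -0.19271683  0.061     ]
[238 379 108   8 399] [293.2406015  382.78195489] [ 0.65364872 -0.17485348  0.061     ]
```

Call:
{"api": "step_arm", "payload": {
  "targets": [
    [[0,0,0],[0,4,25],50],
    [[0,0,0],[0,0,30],50],
    [[0,0,0],[0,0,18],50],
    [[0,0,0],[0,0,5],50],
    [[0,0,0],[0,0,0],50]
  ]
}}

```text
time: 16.62
tool_pos: [0.6497, -0.0818, 0.0841]
tcp_rot: [-2.218, -2.219, 0.004]
wrist_force: [-0.7, -0.1, 0.0]
width: 0.584
grip_force: 0.0
```

Call:
{"api": "step_arm", "payload": {
  "targets": [
    [[0,0,0],[0,0,0],50],
    [[0,0,0],[0,0,0],15],
    [[0,0,0],[0,0,0],15],
    [[0,0,0],[0,0,0],15],
    [[0,0,0],[0,0,0],15]
  ]
}}

```text
time: 17.03
tool_pos: [0.6534, -0.0827, 0.0882]
tcp_rot: [2.22, 2.22, 0.003]
wrist_force: [-2.4, 1.2, 6.4]
width: 0.302
grip_force: 29.6
```

Call:
{"api": "step_arm", "payload": {
  "targets": [
    [[0,0,0],[0,0,0],15],
    [[0,0,0],[0,0,0],15]
  ]
}}

```text
time: 17.2
tool_pos: [0.6534, -0.0828, 0.0882]
tcp_rot: [2.22, 2.22, 0.003]
wrist_force: [-1.9, -0.4, 6.7]
width: 0.304
grip_force: 29.6
```

Call:
{"api": "step_arm", "payload": {
  "targets": [
    [[0,0,0],[0,0,-20],15],
    [[0,0,0],[0,0,-35],15],
    [[0,0,0],[0,0,-25],15],
    [[0,0,0],[-25,-24,0],15],
    [[0,0,0],[-30,-25,0],15]
  ]
}}

```text
time: 17.62
tool_pos: [0.606, -0.137, 0.1698]
tcp_rot: [2.213, 2.221, 0.007]
wrist_force: [-0.4, -0.3, -1.6]
width: 0.303
grip_force: 29.8
```

Call:
{"api": "step_arm", "payload": {
  "targets": [
    [[0,0,0],[-30,-25,0],15],
    [[0,0,0],[-30,-25,0],15],
    [[0,0,0],[-30,-25,0],15],
    [[0,0,0],[-30,-25,0],15],
    [[0,0,0],[-30,-25,0],15]
  ]
}}

```text
time: 18.03
tool_pos: [0.4769, -0.2888, 0.1665]
tcp_rot: [2.22, 2.221, 0.0]
wrist_force: [0.3, -1.5, -0.3]
width: 0.294
grip_force: 29.8
```

Call:
{"api": "step_arm", "payload": {
  "targets": [
    [[0,0,0],[-29,-22,0],15],
    [[0,0,0],[-20,-14,0],15],
    [[0,0,0],[0,0,0],15],
    [[0,0,0],[0,0,0],15],
    [[0,0,0],[0,0,0],15]
  ]
}}

```text
time: 18.45
tool_pos: [0.4423, -0.3364, 0.1661]
tcp_rot: [2.222, 2.22, 0.001]
wrist_force: [0.4, 0.2, -0.1]
width: 0.295
grip_force: 29.8
```

```bash
python3 bl.py w10 y;python3 - <<'E'
from h import *
k=calibration("wrist");print(proj(k,(.4435,-.3365,.014)),proj(k,(.461,-.2645,.004)))
E
```

```text
18.45 [ 0.4423 -0.3364  0.1661] [2.222  2.2204 0.0009] 0.2951546321671874 29.81594740890614
[ 205    0   61  261 3017] [234. 132.] [ 0.4108 -0.2823] shift [ 54.1 -31.5]
[ 311    0   75   22 1138] [348.   8.] [ 0.4816 -0.2098] shift [126.6  39.3]
[ 335    0   95  266 2905] [383. 127.] [ 0.5084 -0.2792] shift [57.2 66.1]
[ 271   61   84   87 5681] [313. 104.] [ 0.462  -0.2648] shift [71.6 19.7]
[ 254  182   64   57 2841] [285. 210.] [ 0.4448 -0.3365] shift [-0.1  2.5]
[283.26086349 215.32317557] [310.77353722 104.36673192]
```

View pics/w10.png

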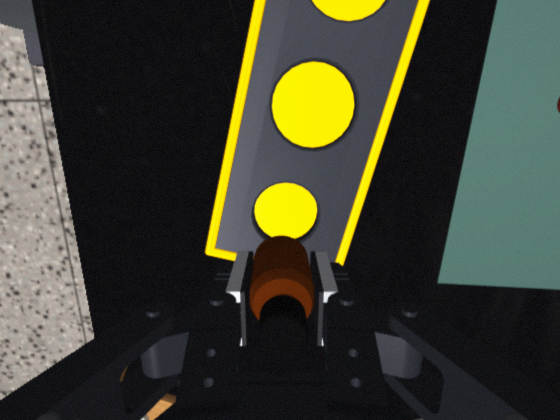

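The narrow yellow pocket at (285,210) lies 2 mm further in x and level in y. I lower the oil bottle.

Call:
{"api": "step_arm", "payload": {
  "targets": [
    [[0,0,0],[0,2,30],15],
    [[0,0,0],[0,0,25],15],
    [[0,0,0],[0,0,12],15],
    [[0,0,0],[0,0,5],15],
    [[0,0,0],[0,0,0],15]
  ]
}}

```text
time: 18.92
tool_pos: [0.4442, -0.3352, 0.0933]
tcp_rot: [-2.218, -2.221, 0.0]
wrist_force: [0.2, -0.7, 0.3]
width: 0.303
grip_force: 29.8
```

Call:
{"api": "step_arm", "payload": {
  "targets": [
    [[0,0,0],[0,0,2],15],
    [[0,0,0],[0,0,1],15],
    [[0,0,0],[0,0,0],15],
    [[0,0,0],[0,0,0],15]
  ]
}}

```text
time: 19.25
tool_pos: [0.4451, -0.3366, 0.0922]
tcp_rot: [2.22, 2.22, 0.001]
wrist_force: [0.2, 2.8, 6.2]
width: 0.295
grip_force: 30.4
```

Call:
{"api": "step_arm", "payload": {
  "targets": [
    [[0,0,0],[0,0,0],40],
    [[0,0,0],[0,0,0],50],
    [[0,0,0],[0,0,0],50],
    [[0,0,0],[0,0,-15],50],
    [[0,0,0],[0,0,-40],55]
  ]
}}

```text
time: 19.67
tool_pos: [0.4403, -0.3336, 0.1401]
tcp_rot: [-2.212, -2.212, 0.002]
wrist_force: [0.2, -0.2, 0.0]
width: 0.64
grip_force: 0.0
```

Call:
{"api": "step_arm", "payload": {
  "targets": [
    [[0,0,0],[0,0,-25],58],
    [[0,0,0],[26,30,0],58],
    [[0,0,0],[26,30,0],58],
    [[0,0,0],[26,30,0],58],
    [[0,0,0],[26,30,0],58]
  ]
}}

```text
time: 20.08
tool_pos: [0.565, -0.2318, 0.1712]
tcp_rot: [2.222, 2.219, 0.0]
wrist_force: [0.2, -0.5, 0.2]
width: 0.682
grip_force: 0.0
```

Call:
{"api": "step_arm", "payload": {
  "targets": [
    [[0,0,0],[26,30,0],58],
    [[0,0,0],[26,30,0],58],
    [[0,0,0],[15,21,0],58],
    [[0,0,0],[0,0,0],58],
    [[0,0,0],[0,0,0],58]
  ]
}}

```text
time: 20.5
tool_pos: [0.6458, -0.1645, 0.1703]
tcp_rot: [-2.218, -2.224, 0.001]
wrist_force: [-0.8, -0.6, -0.2]
width: 0.678
grip_force: 0.0
```

Call:
{"api": "step_arm", "payload": {
  "targets": [
    [[0,0,0],[0,0,0],58]
  ]
}}

```text
time: 20.58
tool_pos: [0.6443, -0.1657, 0.1702]
tcp_rot: [-2.22, -2.221, 0.002]
wrist_force: [-0.7, 0.4, -0.1]
width: 0.677
grip_force: 0.0
```

```bash
python3 wl.py w11 objective_pot
python3 - <<'E'
from h import *
im=cv2.imread("pics/w11.png");k=calibration("wrist")
g=cv2.cvtColor(im,cv2.COLOR_BGR2HSV);print(proj(k,(.646,-.165,.044)))
m=((g[...,2]<45)*255).astype('uint8');n,l,st,ce=cv2.connectedComponentsWithStats(m)
for i in range(1,n):
    if 500<st[i,4]<9000:print(st[i],ce[i],onz(k,ce[i],.044))
E
```

```text
20.5833 [ 0.6443 -0.1657  0.1702] [-2.2202 -2.221   0.002 ]
objective_pot 0.78 [204. 288.] [ 0.6483 -0.1634] shift [2.3 3.9]
[285.98994156 225.70324844]
[ 259  193   58   59 2701] [287.20436875 222.48796742] [ 0.64672211 -0.16293874  0.044     ]
[450 380  44  40 737] [477.2890095  400.67299864] [ 0.78336663 -0.29800963  0.044     ]
```

Call:
{"api": "step_arm", "payload": {
  "targets": [
    [[0,0,0],[2,2,30],58],
    [[0,0,0],[0,0,30],58],
    [[0,0,0],[0,0,17],58],
    [[0,0,0],[0,0,5],58],
    [[0,0,0],[0,0,0],58]
  ]
}}

```text
time: 21.1
tool_pos: [0.6447, -0.1642, 0.0867]
tcp_rot: [-2.22, -2.217, 0.004]
wrist_force: [-0.4, -0.6, -0.7]
width: 0.682
grip_force: 0.0
```

Call:
{"api": "step_arm", "payload": {
  "targets": [
    [[0,0,0],[0,0,0],58],
    [[0,0,0],[0,0,0],20],
    [[0,0,0],[0,0,0],20],
    [[0,0,0],[0,0,0],20],
    [[0,0,0],[0,0,0],20]
  ]
}}

```text
time: 21.52
tool_pos: [0.6484, -0.1642, 0.0912]
tcp_rot: [2.219, 2.219, 0.002]
wrist_force: [-1.4, -0.3, 6.9]
width: 0.419
grip_force: 30.0
```

Call:
{"api": "step_arm", "payload": {
  "targets": [
    [[0,0,0],[0,0,0],20],
    [[0,0,0],[0,0,0],20]
  ]
}}

```text
time: 21.68
tool_pos: [0.6484, -0.1641, 0.0912]
tcp_rot: [2.219, 2.219, 0.002]
wrist_force: [-1.0, -0.7, 6.7]
width: 0.416
grip_force: 30.0
```

Call:
{"api": "step_arm", "payload": {
  "targets": [
    [[0,0,0],[0,0,-20],20],
    [[0,0,0],[0,0,-35],20],
    [[0,0,0],[0,0,-20],20],
    [[0,0,0],[-17,-30,0],20],
    [[0,0,0],[-18,-34,0],20]
  ]
}}

```text
time: 22.1
tool_pos: [0.5861, -0.1986, 0.1673]
tcp_rot: [2.213, 2.22, 0.005]
wrist_force: [-0.4, 0.1, -0.9]
width: 0.418
grip_force: 30.4
```

Call:
{"api": "step_arm", "payload": {
  "targets": [
    [[0,0,0],[-18,-34,0],20],
    [[0,0,0],[-18,-34,0],20],
    [[0,0,0],[-18,-33,0],20],
    [[0,0,0],[-12,-22,0],20],
    [[0,0,0],[0,0,0],20]
  ]
}}

```text
time: 22.52
tool_pos: [0.4558, -0.2656, 0.1634]
tcp_rot: [-2.223, -2.217, 0.003]
wrist_force: [0.3, 0.2, -1.8]
width: 0.418
grip_force: 30.4
```

Call:
{"api": "step_arm", "payload": {
  "targets": [
    [[0,0,0],[0,0,0],20],
    [[0,0,0],[0,0,0],20]
  ]
}}

```text
time: 22.68
tool_pos: [0.4608, -0.2646, 0.1644]
tcp_rot: [2.221, 2.22, 0.001]
wrist_force: [-0.0, -0.7, -0.7]
width: 0.416
grip_force: 30.4
```

```bash
python3 bl.py w12 y;python3 - <<'E'
from h import *
k=calibration("wrist");print(proj(k,(.462,-.2648,.004)),proj(k,(.479,-.1888,.004)))
E
```

```text
22.6833 [ 0.4608 -0.2646  0.1644] [2.2211 2.2199 0.0013] 0.41584722392830553 30.388174653053284
[ 196    0  218  291 8870] [310.  94.] [ 0.4785 -0.1871] shift [77.5 17.8]
[ 270   55   86   90 6054] [313.  99.] [ 0.4805 -0.1901] shift [74.5 19.8]
[ 246  177   77   61 3310] [284. 206.] [ 0.4626 -0.261 ] shift [3.6 1.9]
[263 315  63  57 854] [297. 352.] [ 0.4731 -0.3831] shift [-118.5   12.3]
[282.90782078 211.22077203] [310.0653334   97.45950254]
```

Call:
{"api": "step_arm", "payload": {
  "targets": [
    [[0,0,0],[0,1,28],20],
    [[0,0,0],[0,0,24],20],
    [[0,0,0],[0,0,11],20],
    [[0,0,0],[0,0,4],20],
    [[0,0,0],[0,0,0],20]
  ]
}}

```text
time: 23.15
tool_pos: [0.4614, -0.2638, 0.0963]
tcp_rot: [-2.218, -2.221, 0.001]
wrist_force: [1.0, 0.3, -0.9]
width: 0.413
grip_force: 30.5
```

Call:
{"api": "step_arm", "payload": {
  "targets": [
    [[0,0,0],[0,0,2],20],
    [[0,0,0],[0,0,1],20],
    [[0,0,0],[0,0,0],20],
    [[0,0,0],[0,0,0],20]
  ]
}}

```text
time: 23.48
tool_pos: [0.4623, -0.2649, 0.0953]
tcp_rot: [2.22, 2.22, 0.001]
wrist_force: [-0.9, 2.2, 6.1]
width: 0.423
grip_force: 30.8
```

Call:
{"api": "step_arm", "payload": {
  "targets": [
    [[0,0,0],[0,0,0],48],
    [[0,0,0],[0,0,0],58],
    [[0,0,0],[0,0,0],58],
    [[0,0,0],[0,0,-15],58],
    [[0,0,0],[0,0,-40],58]
  ]
}}

```text
time: 23.9
tool_pos: [0.4569, -0.262, 0.1434]
tcp_rot: [-2.213, -2.212, 0.005]
wrist_force: [-1.2, -0.5, -0.9]
width: 0.685
grip_force: 0.0
```

Call:
{"api": "step_arm", "payload": {
  "targets": [
    [[0,0,0],[0,0,-40],60],
    [[0,0,0],[10,0,-38],60],
    [[0,0,0],[30,2,-17],60],
    [[0,0,0],[40,3,0],60],
    [[0,0,0],[40,3,0],60]
  ]
}}

```text
time: 24.32
tool_pos: [0.4702, -0.1445, 0.2464]
tcp_rot: [2.221, 2.215, 0.003]
wrist_force: [1.0, 1.6, -0.1]
width: 0.703
grip_force: 0.0
```

Call:
{"api": "step_arm", "payload": {
  "targets": [
    [[0,0,0],[40,5,0],60],
    [[0,0,0],[40,5,0],60],
    [[0,0,0],[40,5,0],60],
    [[0,0,0],[40,5,0],60],
    [[0,0,0],[40,5,0],60]
  ]
}}

```text
time: 24.73
tool_pos: [0.4938, 0.0573, 0.2438]
tcp_rot: [2.221, 2.221, 0.0]
wrist_force: [0.4, -0.4, 0.3]
width: 0.702
grip_force: 0.0
```

Call:
{"api": "step_arm", "payload": {
  "targets": [
    [[0,0,0],[40,5,0],60],
    [[0,0,0],[40,5,0],60],
    [[0,0,0],[40,15,0],60],
    [[0,0,0],[25,30,0],60],
    [[0,0,0],[20,35,0],60]
  ]
}}

```text
time: 25.15
tool_pos: [0.5829, 0.2225, 0.2435]
tcp_rot: [-2.217, -2.224, 0.001]
wrist_force: [0.8, 0.1, 2.0]
width: 0.707
grip_force: 0.0
```

Call:
{"api": "step_arm", "payload": {
  "targets": [
    [[0,0,0],[20,35,0],60],
    [[0,0,0],[0,0,0],60],
    [[0,0,0],[0,0,0],60],
    [[0,0,0],[0,0,0],60]
  ]
}}

```text
time: 25.48
tool_pos: [0.6182, 0.2392, 0.2426]
tcp_rot: [-2.221, -2.221, 0.004]
wrist_force: [-0.3, 0.7, 0.4]
width: 0.702
grip_force: 0.0
```

```bash
python3 wl.py w13 stain_bottle bunsen_a glycerin_bottle
```

```text
25.4833 [0.6182 0.2392 0.2426] [-2.2206 -2.2209  0.0037]
stain_bottle 0.67 [169. 291.] [0.6261 0.2525] shift [13.3  7.9]
bunsen_a 0.9 [277. 315.] [0.6509 0.1421] shift [-97.1  32.7]
bunsen_a 0.5 [169. 289.] [0.6243 0.2528] shift [13.5  6.1]
glycerin_bottle 0.59 [111. 187.] [0.535  0.3037] shift [ 64.4 -83.2]
```

View pics/w13.png

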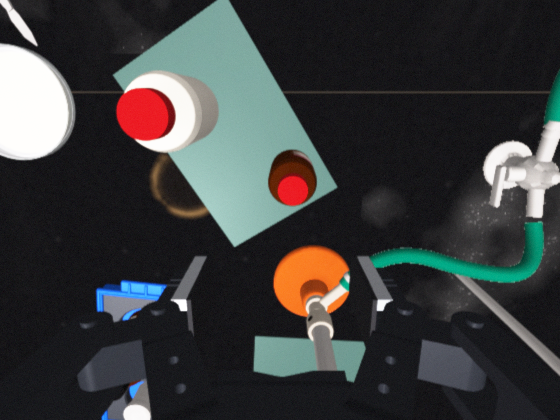

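Stain cap at (293,191), with the base estimate consistent at (0.625, 0.2525). The burner foot at (312,282) is clear.

Call:
{"api": "step_arm", "payload": {
  "targets": [
    [[0,0,0],[13,7,0],62],
    [[0,0,0],[0,0,30],62],
    [[0,0,0],[0,0,38],62],
    [[0,0,0],[0,0,0],62],
    [[0,0,0],[0,0,0],62]
  ]
}}

```text
time: 26.1
tool_pos: [0.6232, 0.2512, 0.1736]
tcp_rot: [-2.22, -2.219, 0.009]
wrist_force: [0.0, 0.2, -0.0]
width: 0.725
grip_force: 0.0
```

```bash
python3 wl.py w14 stain_bottle
python3 - <<'E'
from h import *
k=calibration("wrist");g=cv2.cvtColor(cv2.imread("pics/w14.png"),cv2.COLOR_BGR2HSV)
m=cv2.inRange(g,(0,170,110),(6,255,255))|cv2.inRange(g,(174,170,110),(180,255,255))
n,l,st,ce=cv2.connectedComponentsWithStats(m)
for i in range(1,n):
    if st[i,4]>200:print(st[i],ce[i],onz(k,ce[i],.078))
E
```

```text
26.1 [0.6232 0.2512 0.1736] [-2.22   -2.219   0.0091]
stain_bottle 0.83 [204. 290.] [0.6282 0.252 ] shift [0.8 5. ]
[  30  112   91   77 5480] [ 74.34708029 148.72244526] [0.52483587 0.30362226 0.078     ]
[ 267  220   44   45 1565] [288.91373802 241.88498403] [0.62996227 0.25458466 0.078     ]
```

Shift x +3, y +2, then down 80.

Call:
{"api": "step_arm", "payload": {
  "targets": [
    [[0,0,0],[2,3,28],62],
    [[0,0,0],[0,0,30],62],
    [[0,0,0],[0,0,17],62],
    [[0,0,0],[0,0,5],62],
    [[0,0,0],[0,0,0],62]
  ]
}}

```text
time: 26.62
tool_pos: [0.6289, 0.2544, 0.0964]
tcp_rot: [-2.222, -2.221, 0.0]
wrist_force: [0.7, -0.6, 0.2]
width: 0.724
grip_force: 0.0
```

Call:
{"api": "step_arm", "payload": {
  "grip_force": 35,
  "targets": [
    [[0,0,0],[0,0,0],62],
    [[0,0,0],[0,0,0],25],
    [[0,0,0],[0,0,0],25],
    [[0,0,0],[0,0,0],25],
    [[0,0,0],[0,0,0],25]
  ]
}}

```text
time: 27.03
tool_pos: [0.63, 0.2549, 0.0988]
tcp_rot: [2.22, 2.22, 0.005]
wrist_force: [-1.4, -0.8, 5.8]
width: 0.431
grip_force: 34.7
```

Call:
{"api": "step_arm", "payload": {
  "targets": [
    [[0,0,0],[0,0,0],25],
    [[0,0,0],[0,0,0],25]
  ]
}}

```text
time: 27.2
tool_pos: [0.63, 0.2549, 0.0988]
tcp_rot: [2.22, 2.22, 0.005]
wrist_force: [-2.1, -1.2, 5.6]
width: 0.429
grip_force: 34.7
```

Call:
{"api": "step_arm", "payload": {
  "targets": [
    [[0,0,0],[0,0,-20],25],
    [[0,0,0],[0,0,-35],25],
    [[0,0,0],[0,0,-38],25],
    [[0,0,0],[0,0,-38],25],
    [[0,0,0],[0,-15,-20],25]
  ]
}}

```text
time: 27.62
tool_pos: [0.6177, 0.2552, 0.2542]
tcp_rot: [2.218, 2.217, 0.016]
wrist_force: [1.3, 0.6, 0.3]
width: 0.427
grip_force: 35.4
```

Call:
{"api": "step_arm", "payload": {
  "targets": [
    [[0,0,0],[-4,-35,0],25],
    [[0,0,0],[-20,-35,0],25],
    [[0,0,0],[-30,-25,0],25],
    [[0,0,0],[-38,-10,0],25],
    [[0,0,0],[-38,-5,0],25]
  ]
}}

```text
time: 28.03
tool_pos: [0.5016, 0.124, 0.2478]
tcp_rot: [2.218, 2.224, 0.001]
wrist_force: [1.3, -0.9, -1.1]
width: 0.429
grip_force: 35.4
```

Call:
{"api": "step_arm", "payload": {
  "targets": [
    [[0,0,0],[-39,-5,0],25],
    [[0,0,0],[-39,-5,0],25],
    [[0,0,0],[-39,-5,0],25],
    [[0,0,0],[-39,-5,0],25],
    [[0,0,0],[-39,-5,0],25]
  ]
}}

```text
time: 28.45
tool_pos: [0.4784, -0.0723, 0.2482]
tcp_rot: [2.219, 2.22, 0.002]
wrist_force: [1.0, 0.0, -1.1]
width: 0.431
grip_force: 35.4
```

Call:
{"api": "step_arm", "payload": {
  "targets": [
    [[0,0,0],[-39,0,0],25],
    [[0,0,0],[-39,0,15],25],
    [[0,0,0],[-30,0,30],25],
    [[0,0,0],[-10,0,30],25],
    [[0,0,0],[0,0,0],25]
  ]
}}

```text
time: 28.87
tool_pos: [0.4754, -0.1893, 0.1679]
tcp_rot: [-2.221, -2.213, 0.005]
wrist_force: [-0.8, 0.6, -1.9]
width: 0.428
grip_force: 35.5
```

Call:
{"api": "step_arm", "payload": {
  "targets": [
    [[0,0,0],[0,0,0],25],
    [[0,0,0],[0,0,0],25]
  ]
}}

```text
time: 29.03
tool_pos: [0.4794, -0.1878, 0.1738]
tcp_rot: [2.221, 2.22, 0.001]
wrist_force: [0.3, -0.1, -0.7]
width: 0.426
grip_force: 35.6
```

```bash
python3 bl.py w15 y;python3 - <<'E'
from h import *
k=calibration("wrist");print(proj(k,(.480,-.189,.004)))
E
```

```text
29.0333 [ 0.4794 -0.1878  0.1738] [2.2206 2.2204 0.0013] 0.42625792283539177 35.55203069932759
[ 200  131  169  148 4837] [286. 178.] [ 0.4824 -0.1667] shift [21.  3.]
[ 246  177   76   59 3065] [284. 204.] [ 0.4814 -0.1856] shift [2.2 2. ]
[281.38818342 208.05480215]
```

View pics/w15.png

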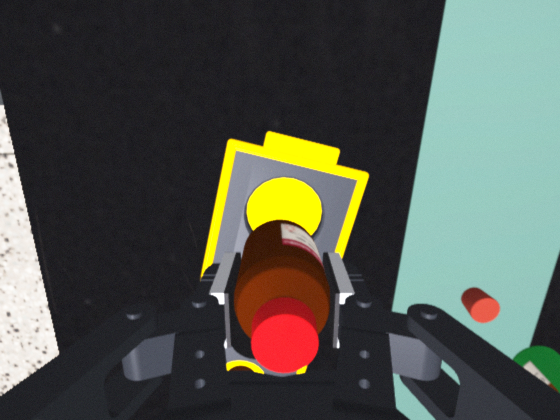

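The end pocket centre is at about (284,212), nearly under the bottle, so I shift x +1, y -1 and lower.

Call:
{"api": "step_arm", "payload": {
  "targets": [
    [[0,0,0],[-1,1,28],25],
    [[0,0,0],[0,0,24],25],
    [[0,0,0],[0,0,12],25],
    [[0,0,0],[0,0,5],25],
    [[0,0,0],[0,0,0],25]
  ]
}}

```text
time: 29.5
tool_pos: [0.4801, -0.1883, 0.1039]
tcp_rot: [2.22, 2.223, -0.0]
wrist_force: [0.2, -0.4, -0.3]
width: 0.426
grip_force: 35.6
```

Call:
{"api": "step_arm", "payload": {
  "targets": [
    [[0,0,0],[0,0,2],25],
    [[0,0,0],[0,0,1],25],
    [[0,0,0],[0,0,0],25],
    [[0,0,0],[0,0,0],25]
  ]
}}

```text
time: 29.83
tool_pos: [0.4812, -0.1894, 0.1027]
tcp_rot: [2.219, 2.219, 0.002]
wrist_force: [-2.0, 0.1, 6.8]
width: 0.428
grip_force: 36.3
```

Seated. Release, lift clear and take a final look.

Call:
{"api": "step_arm", "payload": {
  "targets": [
    [[0,0,0],[0,0,0],48],
    [[0,0,0],[0,0,0],58],
    [[0,0,0],[0,0,0],58],
    [[0,0,0],[0,0,-15],58],
    [[0,0,0],[0,0,-40],58]
  ]
}}

```text
time: 30.25
tool_pos: [0.4755, -0.187, 0.1503]
tcp_rot: [-2.213, -2.213, 0.007]
wrist_force: [0.0, 0.3, -0.1]
width: 0.681
grip_force: 0.0
```

Call:
{"api": "step_arm", "payload": {
  "targets": [
    [[0,0,0],[0,0,-40],58],
    [[0,0,0],[0,0,-40],58],
    [[0,0,0],[0,0,-40],58],
    [[0,0,0],[30,20,0],58],
    [[0,0,0],[30,20,0],58]
  ]
}}

```text
time: 30.67
tool_pos: [0.5217, -0.1302, 0.2801]
tcp_rot: [2.22, 2.211, 0.006]
wrist_force: [0.1, 0.8, -1.4]
width: 0.678
grip_force: 0.0
```

Call:
{"api": "step_arm", "payload": {
  "targets": [
    [[0,0,0],[0,20,0],58],
    [[0,0,0],[0,20,0],58],
    [[0,0,0],[0,0,0],58],
    [[0,0,0],[0,0,0],58],
    [[0,0,0],[0,0,0],58]
  ]
}}

```text
time: 31.08
tool_pos: [0.559, -0.1289, 0.2749]
tcp_rot: [-2.22, -2.22, 0.002]
wrist_force: [0.3, -0.7, -0.5]
width: 0.681
grip_force: 0.0
```

Run:
```python
from h import *
im=read_camera("side")
cv2.imwrite("pics/s2.png",cv2.cvtColor(cv2.resize(im[150:380,160:430],None,fx=2.6,fy=2.6,interpolation=cv2.INTER_CUBIC),cv2.COLOR_RGB2BGR))
```

```text
(no output)
```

View pics/s2.png

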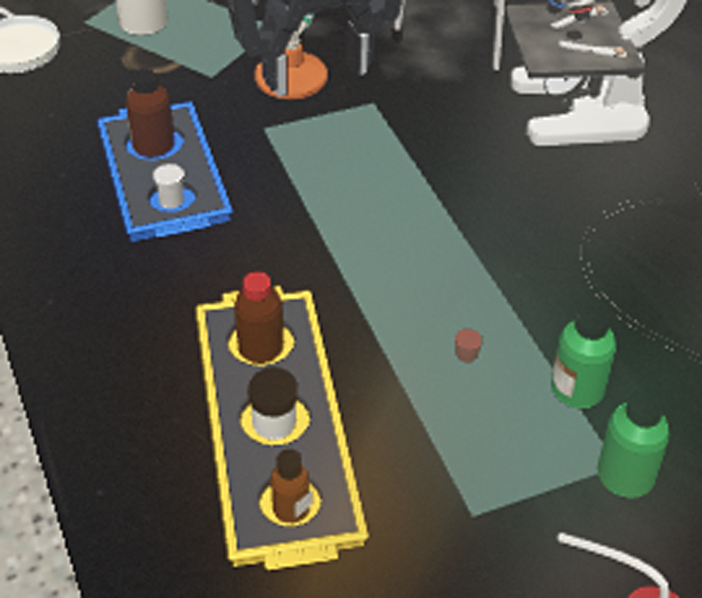

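All five stand upright in their pockets (stain 260,320; pot 273,405; oil 290,490; iodine 152,120; eyepiece 170,185 in the crop). The bung, the green bottles and the glycerin bottle are in place.

```bash
python3 -c "
from workcell import *
print(finish_job())"
```

```text
the job is handed in; nothing more can be done
None
```

Both kits are made up and the job is handed in at about 31 s of the 120 s: all five items stand upright and fully down in their pockets, placed in the order you listed, with the white bottle, the red stopper and the green look-alikes untouched.

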